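Close and lock a lidded loaf tin with its T-key

TASK

Slide the loaf tin's lid fully shut, then fetch the T-key with the flat bar handle from the rack (it hangs askew there: turn it in line with the gap before lifting it out), put its head lengthwise down through the slots of the lid and tin until its collar rests on the lid, and turn it a quarter turn so that it locks. Let go and leave it standing upright in the slot with the lid still shut; leave the knob-handled key hanging and do not disturb the jar, the shaker or the loose loaf.

Things in the scene. Friction and masses are not known exactly. Their poses are not given: they have to be found in the camera images.
- key: steel T-key, bar handle, 0.1 to 0.2 kg. Origin: on its axis, at the collar's underside. Collar 34 mm wide, z 0 to 6; neck 12 mm wide to z 28; bar handle z 28 to 52, 50 mm along x, 14 along y. Below: shank 10 mm wide to z -14, T-head z -14 to -22, 36 along x by 10 along y. Half a turn looks the same. Hangs by its collar in the rack, near either end, up to 70 degrees off the gap's line
- knob_key: the other steel key, to be left: the same but with a round knob, 36 mm wide, for a handle and a 56 mm head, too long for the tin's slot. Origin at its collar's underside
- rack: fixed wooden key rack, base 215 by 75 mm; two level rails 204 mm long along x, 22 wide, 8 thick, their tops 70 mm above the table, with a 14 mm gap between on which the keys' collars rest, about 43 mm from the middle. Origin on the table under its middle; x along the gap. A head passes up through the gap only lengthwise
- tin: fixed dark steel loaf tin, 220 mm along x, 110 along y, 90 high; origin under its middle. At its +x end a ledge at rim height, 80 mm wide, 6 thick, reaches to x 166 and has a slot; free space below. The lid's tongue covers the ledge and has the same slot; the two line up only when the lid is shut
- slot (a point): centre of the slot at the top face of the shut lid's tongue, 94 mm above the table, at x 136 mm of the tin, axes as the tin's; stays put when the lid moves. Slot 41 mm long along y, 14 wide along x, through tongue (4 mm) and ledge (6 mm). Key home: its origin is here with x along y (insert), then turned to x along x (locked), either way round
- lid (a joint): how far the lid is open, m: 0 shut (hard stop), at most 0.11; starts 0.04 to 0.095. It slides along the tin's +x to shut, against about 3 N of friction, and stays where left
- lid_handle (a point): middle of the lid's handle, a level bar 74 mm along y and 14 mm square, 121 mm above the table, free 20 mm beneath but for posts at y = +-30 mm. Moves with the lid; axes as the tin's; 176 mm behind the slot when shut
- jar: amber glass jar, 66 mm wide, 120 high, standing 115 to 150 mm beyond the slot; origin under its middle
- shaker: aluminium shaker can, 58 mm wide, 80 high, 250 to 275 mm behind the tin's middle, beyond the open lid's end; origin under its middle
- loaf: loose seeded loaf, 170 by 90 by 75 mm, at the tin's far side; origin under its middle, x lengthwise
Mind the look-alikes: they are no part of the job. Leave any green look-alike of the key alone.

How it is judged:
On the way, in this order (a step that is already met when the one before it is completed fails the run):
1. the lid is shut (within 4 mm) while the key is not yet in the slot (value of joint lid below 0.004 m and distance between key and slot above 0.03 m), for 0.1 s.
2. with the lid shut, the key's head is down through the slot lengthwise (collar within 4.5 mm of the lid, within 20 degrees) (value of joint lid below 0.004 m and z of key in the frame of slot below 0.0045 m and horizontal distance between key and slot below 0.007 m and angle between the x axis of key and the y axis of slot, either way round below 0.35 rad), for 0.1 s.
At the end, for the whole second after the job is handed in: the lid is shut within 4 mm; the key stands upright (within 6 degrees) and at rest in the slot, its collar on the lid (within 3 mm) and its axis within 8 mm of the slot's centre, its head turned across the slot (within 17 degrees of square) (value of joint lid below 0.004 m and z of key in the frame of slot between -0.003 and 0.003 m and horizontal distance between key and slot below 0.008 m and angle between the x axis of key and the x axis of slot, either way round below 0.3 rad and angle between key's own z axis and vertical below 0.1 rad and linear speed of key below 0.02 m/s and angular speed of key below 0.2 rad/s); the robot touches nothing.
It fails at once if the jar is shifted more than 30 mm or toppled (distance of jar from where it was at the start of the episode above 0.03 m or angle between jar's own z axis and vertical above 0.35 rad).
It fails at once if the shaker is shifted more than 30 mm or toppled (distance of shaker from where it was at the start of the episode above 0.03 m or angle between shaker's own z axis and vertical above 0.35 rad).
It fails at once if the loaf is shifted more than 30 mm or toppled (distance of loaf from where it was at the start of the episode above 0.03 m or angle between loaf's own z axis and vertical above 0.35 rad).
It fails at once if the knob key is shifted more than 30 mm or toppled (distance of knob_key from where it was at the start of the episode above 0.03 m or angle between knob_key's own z axis and vertical above 0.35 rad).
It also fails if it takes over 58 s, if anything falls off the work surface, if the arm or the gripper's body presses on something with over 40 N, if the wrist force passes 120 N, or if a joint passes its speed limit or range.

ROBOT

A 7-joint arm with a two-finger parallel gripper is mounted at the origin on the work surface. World frame = base frame: x ahead of the robot, y to its left, z up, the work surface at z = 0. Lengths are in m, angles in rad, forces in N, time in s.
With the tool pointing down it reaches from about 0.425 to 0.925 m from the base axis. Payload 6.8 kg.
Tool frame: the origin (TCP) lies on the centre line of the jaws, within the pads' length; the fingertips stand bot.tip_reach ahead of it and the grasp point (between the pads) lies 3 mm ahead of it (bot.tip_reach is the distance from the TCP to the fingertips, in m); z points along the fingers, y is the line along which they close (so a half turn about z gives the same grasp; the last joint's range is limited). The gripper opens to 85 mm and grips with 20 to 120 N. Pads are 22 mm wide; open, the fingers measure 114 mm over their backs; the gripper's body (76 mm by 85 mm) begins 54 mm behind the grasp point. The pads swing forward as they close: fully open they stand 13 mm farther back than shut.
Start: joints at [-1.305, 0.477, 0.022, 1.555, -0.011, 1.109, -0.083], TCP at [0.246, 0.628, 0.253] pointing down, gripper open.
Joint ranges: [-2.96, 2.96], [-0.34, 2.1], [-1.41, 1.46], [0.24, 2.44], [-1.37, 4.51], [0.17, 1.92], [-2.96, 2.96]. Speed limits (rad/s): [2.39, 2.39, 3.14, 3.14, 3.14, 3.14, 3.14].

INTERFACE

Orientations are given as a unit quaternion [w, x, y, z].
In Python, from station import bot gives the robot as it stands.
- The arm moves only by the tool jog_arm, never from a script. Its argument "deltas" is a list of rows, each a list of 7 numbers: the shift along the world's x, y, z in m, then the turn, a rotation vector about the world's x, y, z in rad, then the opening, from 0 (shut) to 1 (fully open). In form: [[x, y, z, rx, ry, rz, grip], ...]. A call has 1 to 10 rows; each row shifts and turns the commanded pose from where the row before left it; what a row does not reach is not made up. A row lasts 1/10 s, in which the tool goes at most 50 mm and 8.59 degrees, less where a joint would pass 70% of its speed; a pose out of reach is approached as far as the arm can. A call with a gripper value outside its range is refused whole. The fingers move at their own pace and stop on an object; "newtons" is the grip in N (left out, the last holds). Time passes only in rows, so rows that do not move let the fingers close. It gives the time, the measured TCP pose, the force, the opening and the grip force at its end, in the units of the state.
- bot.get_obs(): the state, without advancing time (a new reading comes with each control period).
- bot.read_camera(name): name is "scene" or "top"; returns a dict with "img" (400x640x3 uint8, red, green, blue), "K" (3x3 intrinsics, pixels), "dist_coeffs" ([k1, k2, p1, p2, k3] as OpenCV has them; the pictures are not rectified), "eye" and "attitude" of the camera in the world. Camera axes: x right, y down, z forward; pixel columns grow to the right and rows downward; lengths in m; the calibration is good to about 2 mm. A picture is of the moment at which its call begins. There is no depth.
- bot.hand_in(): hands the job in; it is judged then, once.
The state is a dict: "t": time; "q": joint angles; "joint_vel": joint speeds; "joint_torque": joint torques, N m; "eef_pos": TCP position; "tool_rot": TCP orientation; "contact_force": force on the tool from outside, world axes, zero at the start; "torque": the same for the moment, N m; "gripper_width": opening from 0.0 (shut) to 1.0 (fully open); "grasp_force": force on a finger pad.
Only numpy, scipy, OpenCV 4.12 (cv2) and the standard library are available. Lean on these libraries where they do the work, as an engineer would, in place of code of your own. Each camera call takes 0.05 s, during which the arm holds its last target. There are 200 camera calls.

## Working session

There is one attempt and no reset: what is moved stays moved. The work goes in short steps, Python scripts to look and compute and a tool call to move; the robot and the scene stay as the last step left them, time stands still between calls to the robot, and variables do not carry over. Pictures are saved under pics/ and viewed, at most 10 in all, crops included, and the job is handed in when it is done.

Besides the shell and the picture viewer there is one more tool, called after "Emit:" by a JSON object that holds its "name" and its "arguments", one argument or row to a line. jog_arm: Moves the arm, as the interface text tells. Its arguments: {"type":"object","properties":{"deltas":{"type":"array"},"newtons":{"type":"number"}},"required":["deltas"]}

```bash
mkdir -p pics; ls; python3 - <<'E'
from station import bot
import cv2, numpy as np
o=bot.get_obs(); print(o['t'],o['eef_pos'],o['tool_rot'],o['gripper_width'],bot.tip_reach)
for n in('scene','top'):
    c=bot.read_camera(n); cv2.imwrite(f'pics/{n}0.png',c['img'][:,:,::-1]); np.savez(f'{n}0.npz',**c); print(c['K'],c['dist_coeffs'],c['eye'],c['attitude'])
E
```

```text
pics
0.0 [0.24630511 0.62787098 0.25231359] [-9.42759064e-05  1.85795282e-01  9.82588054e-01 -9.05455108e-04] 0.9997614389952654 0.022
[[449.74055502   0.         318.1008563 ]
 [  0.         449.74055502 202.50882725]
 [  0.           0.           1.        ]] [-0.06276103  0.          0.          0.          0.        ] [ 1.13038356 -0.29695859  0.90147659] [-0.28538916  0.80991074  0.48294851 -0.17134279]
[[427.38105986   0.         310.49502422]
 [  0.         427.38105986 201.11884131]
 [  0.           0.           1.        ]] [-0.08508136  0.          0.          0.          0.        ] [0.39086408 0.01387463 0.91337196] [ 0.07323949 -0.70131698  0.7065129  -0.06024943]
```

View pics/top0.png

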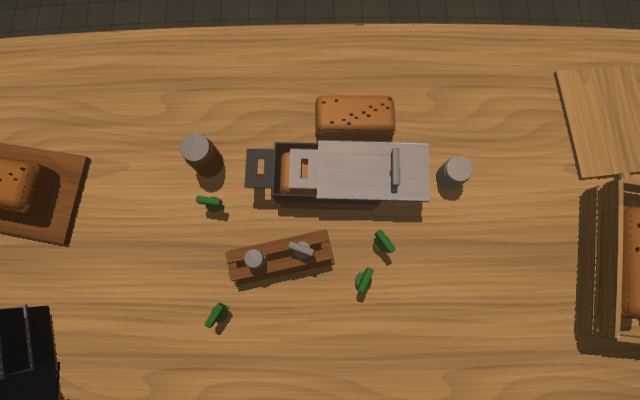

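View pics/scene0.png

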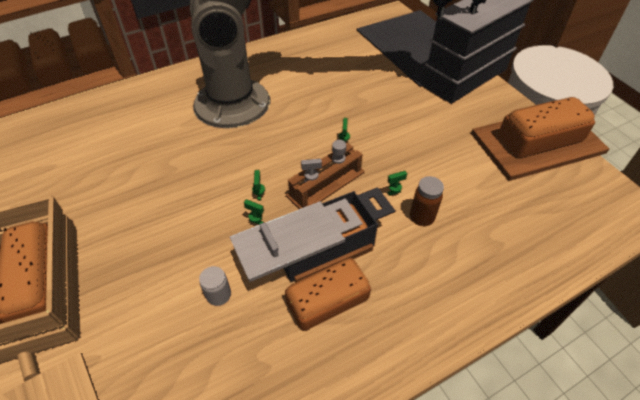

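The top view (up = +x, left = +y) shows the tin with its ledge slot at (261,167), lid handle at (396,167) and lid open. The rack is at (280,259) and the jar at (197,150). The shaker is at (456,170) and the loaf at (355,115).

Candidates for the key are the steel bar-handled one at (301,249), the steel round-knobbed one at (254,259), and four green ones at (209,203), (384,242), (364,280) and (216,315). The steel bar handle at (301,249) fits the description. I'll confirm it in a crop and measure.

```bash
cat > h.py <<'E'
import cv2, numpy as np
from scipy.spatial.transform import Rotation as R
def cam(n,i=0,c=None): return dict(np.load(f'{n}{i}.npz')) if c is None else c
def rot(c):
    a=c['attitude']; return R.from_quat([a[1],a[2],a[3],a[0]]).as_matrix()
def plane(c,px,z):
    p=cv2.undistortPoints(np.array(px,float).reshape(-1,1,2),c['K'],c['dist_coeffs'])[:,0]
    d=np.c_[p,np.ones(len(p))]@rot(c).T
    return c['eye']+d*((z-c['eye'][2])/d[:,2])[:,None]
def proj(c,P):
    m=rot(c).T; return cv2.projectPoints(np.array(P,float).reshape(-1,1,3),cv2.Rodrigues(m)[0],-m@c['eye'],c['K'],c['dist_coeffs'])[0][:,0]
def comps(mask,amin=30):
    cs,_=cv2.findContours(mask.astype(np.uint8),cv2.RETR_CCOMP,cv2.CHAIN_APPROX_NONE)
    return [k for k in cs if cv2.contourArea(k)>amin]
E
python3 - <<'E'
from h import *
for n,(x0,x1,y0,y1) in {'top':(215,440,130,300),'scene':(220,445,110,280)}.items():
    c=cam(n); im=c['img']; cv2.imwrite(f'pics/{n}c.png',cv2.resize(im[y0:y1,x0:x1,::-1],None,fx=3.5,fy=3.5,interpolation=cv2.INTER_CUBIC))
    hsv=cv2.cvtColor(im,cv2.COLOR_RGB2HSV)
    for name,m in {'steel':(hsv[...,1]<60)&(hsv[...,2]>85),'dark':(hsv[...,2]<75)&(hsv[...,1]<90)}.items():
        for k in comps(m[y0:y1,x0:x1],25):
            r=cv2.minAreaRect(k); print(n,name,np.round(np.array(r[0])+[x0,y0],1),np.round(r[1],1),round(r[2],1),cv2.contourArea(k))
    print(proj(c,[[.5,0,0],[.5,.1,0]]))
E
```

```text
top steel [253.3 257.8] [17.  17.7] 45.0 232.5
top steel [301.1 246.5] [25.6  9.8] 20.6 171.5
top steel [359.4 170. ] [140.6  58. ] 1.3 7365.5
top steel [303.9 168.5] [ 9.3 21.3] 3.4 174.0
top steel [393.  172.5] [41.2  8.4] 86.4 162.0
top dark [299.  254.6] [17.1  5.8] 20.0 58.5
top dark [437.5 176.5] [15.  3.] 90.0 32.0
top dark [393.  172.5] [39.2  6.4] 86.4 42.5
top dark [314.8 184.1] [148.9  47.1] 18.4 1255.5
top dark [260.  167.5] [12.7 21.7] 7.6 203.0
[[324.7458949  231.05240745]
 [278.25817523 231.40357841]]
scene steel [223. 274.] [ 6. 10.] 0.0 35.0
scene steel [296.9 234.4] [ 48.7 125.9] 67.1 5299.0
scene steel [267.1 242.6] [30.9  7.4] 54.5 121.0
scene steel [341.7 215.5] [17.2  7.8] 56.3 112.0
scene steel [431.1 185.8] [23.3 17.4] 26.6 315.0
scene steel [311.2 176.2] [ 5.7 12.1] 84.3 46.5
scene steel [311.  161.8] [ 4.4 18.3] 85.2 62.0
scene steel [339. 145.] [10. 12.] 90.0 89.0
scene dark [266.8 242.6] [28.6  2.8] 59.4 33.0
scene dark [333.3 229.8] [ 56.7 125. ] 65.8 2086.0
scene dark [375.1 203.6] [17.8  8.2] 53.1 119.5
scene dark [424.7 193.9] [16.5  4.6] 29.7 33.5
scene dark [311.6 168.7] [ 8.4 17.1] 85.6 75.0
scene dark [337.9 155.6] [11.7 13.8] 7.1 69.0
[[303.78039642 212.13616383]
 [338.02138976 197.62492308]]
```

View pics/topc.png

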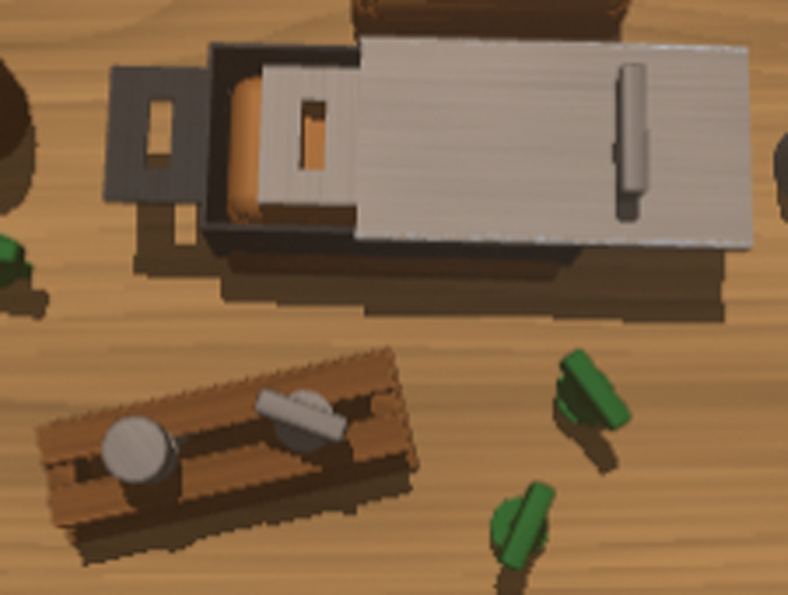

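View pics/scenec.png

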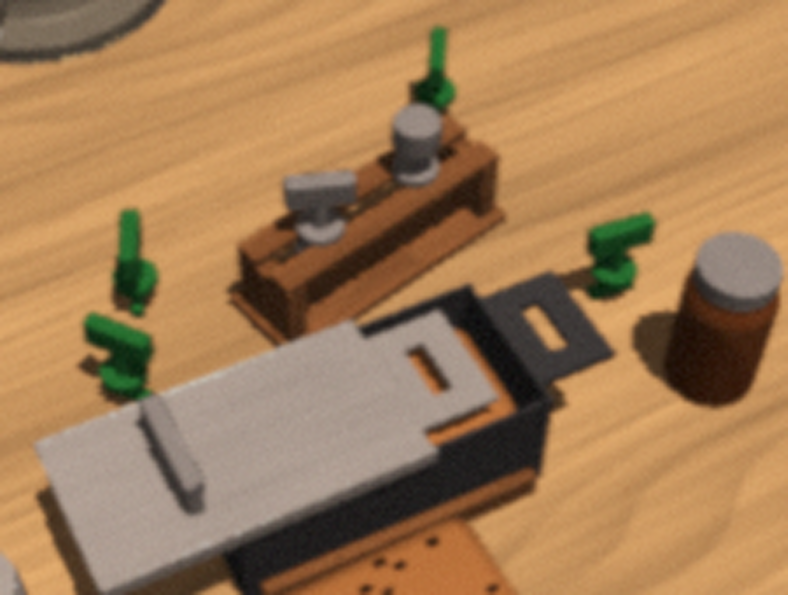

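The crop confirms it. The steel key with the flat bar is at crop (302,415), full image (301,248), on the rack's right end. The round knob is at crop (138,450). The ledge slot is at crop (160,133), the tongue slot at (313,135), and the handle's top at (633,128). Now I'll turn these into metric positions.

```bash
python3 - <<'E'
from h import *
t=cam('top'); s=cam('scene')
T=lambda p:(np.array(p,float)+.5)/3.5-.5+[215,130]
S=lambda p:(np.array(p,float)+.5)/3.5-.5+[220,110]
def show(n,c,px,z):
    P=plane(c,px,z)[:,:2]*1000; print(n,np.round(P).tolist(),'mean',np.round(P.mean(0),1),'sides',np.round(np.linalg.norm(P-np.roll(P,-1,0),axis=1)))
    return P
show('T ledge slot',t,T([(148,99),(173,99),(171,168),(146,168)]),.090)
show('T ledge outer',t,T([(111,66),(104,201)]),.090)
show('T tongue slot',t,T([(302,100),(326,100),(325,171),(300,171)]),.094)
show('T tongue outer',t,T([(263,66),(258,203)]),.094)
L=show('T lid',t,T([(359,38),(748,47),(752,248),(355,241)]),.094)
show('T handle',t,T([(621,64),(646,64),(646,193),(622,193)]),.128)
show('S ledge slot',s,S([(522,308),(538,303),(568,346),(552,354)]),.090)
show('S tongue slot',s,S([(405,350),(420,344),(450,386),(436,392)]),.094)
show('S lid',s,S([(355,322),(436,455),(107,592),(38,443)]),.094)
show('S handle',s,S([(141,404),(161,397),(204,486),(184,494)]),.128)
show('T key bar',t,T([(264,390),(347,424),(340,441),(257,407)]),.122)
show('S key bar',s,S([(284,178),(352,172),(356,184),(288,191)]),.122)
show('T knob',t,T([(103,450),(173,450),(138,416),(138,484)]),.122)
show('T rack',t,T([(38,427),(391,349),(414,456),(57,523)]),.07)
show('S rack',s,S([(240,247),(425,120),(497,155),(294,280)]),.07)
for n,c,x0,y0,x1,y1 in(('T',t,280,235,325,262),('S',s,298,153,325,168)):
    h=cv2.cvtColor(c['img'],cv2.COLOR_RGB2HSV)[y0:y1,x0:x1]
    k=max(comps((h[...,1]<60)&(h[...,2]>(110 if n=='T' else 85)),15),key=cv2.contourArea)
    b=cv2.boxPoints(cv2.minAreaRect(k))+[x0,y0]; show(n+' bar auto',c,b,.122)
show('T jar',t,[(195,147)],.12); show('T shaker',t,[(459,167)],.08)
E
```

```text
T ledge slot [[638.0, 136.0], [638.0, 121.0], [597.0, 122.0], [597.0, 136.0]] mean [617.4 128.8] sides [14. 41. 14. 41.]
T ledge outer [[658.0, 158.0], [578.0, 160.0]] mean [618.  158.7] sides [80. 80.]
T tongue slot [[635.0, 47.0], [635.0, 33.0], [593.0, 34.0], [593.0, 48.0]] mean [614.1  40.8] sides [14. 42. 14. 42.]
T tongue outer [[655.0, 69.0], [575.0, 72.0]] mean [615.3  70.7] sides [80. 80.]
T lid [[672.0, 14.0], [664.0, -209.0], [547.0, -204.0], [553.0, 18.0]] mean [608.9 -95.3] sides [224. 118. 222. 119.]
T handle [[644.0, -129.0], [644.0, -143.0], [571.0, -139.0], [571.0, -127.0]] mean [ 607.3 -134.5] sides [14. 73. 13. 73.]
S ledge slot [[597.0, 124.0], [599.0, 135.0], [639.0, 133.0], [640.0, 120.0]] mean [618.6 128. ] sides [12. 40. 13. 42.]
S tongue slot [[594.0, 36.0], [594.0, 47.0], [633.0, 46.0], [632.0, 36.0]] mean [613.2  41.2] sides [11. 39. 10. 39.]
S lid [[558.0, 18.0], [674.0, 12.0], [666.0, -205.0], [549.0, -202.0]] mean [611.7 -94.4] sides [117. 217. 118. 220.]
S handle [[576.0, -140.0], [577.0, -127.0], [648.0, -132.0], [647.0, -144.0]] mean [ 612.1 -135.8] s
[... 242 characters left out ...]
47. 13.]
T knob [[436.0, 152.0], [436.0, 114.0], [454.0, 133.0], [418.0, 133.0]] mean [435.9 133. ] sides [37. 26. 36. 26.]
T rack [[452.0, 198.0], [495.0, -2.0], [435.0, -14.0], [398.0, 186.0]] mean [444.9  91.8] sides [205.  62. 203.  55.]
S rack [[442.0, -11.0], [393.0, 169.0], [450.0, 197.0], [487.0, 8.0]] mean [443.   90.6] sides [187.  64. 192.  50.]
T bar auto [[458.0, 71.0], [474.0, 65.0], [457.0, 21.0], [441.0, 27.0]] mean [457.6  46.1] sides [17. 47. 17. 47.]
S bar auto [[443.0, 27.0], [459.0, 68.0], [472.0, 62.0], [456.0, 22.0]] mean [457.6  44.9] sides [44. 15. 44. 15.]
T jar [[653.0, 254.0]] mean [653.  254.3] sides [0.]
T shaker [[618.0, -272.0]] mean [ 618.  -272.4] sides [0.]
```

Both views agree. The slot is at about (0.618, 0.128) and the tin's x axis has a yaw of about 88°. The lid is about 88 mm open, with its handle at (0.609, -0.135). The key is at (0.4575, 0.046) with its bar at yaw 67.7°, against a gap yaw of about 102°. Sizes check out: 41×14, 80, 73×14 and 47×15 mm. I'm moving to the lid handle now.

Emit:
{"name": "jog_arm", "arguments": {
  "deltas": [
    [0.0215,-0.0445,0,0,0,0.034,1],
    [0.0215,-0.0445,0,0,0,0.034,1],
    [0.0215,-0.0445,0,0,0,0.034,1],
    [0.0215,-0.0445,0,0,0,0.034,1],
    [0.0215,-0.0445,0,0,0,0.034,1],
    [0.0215,-0.0445,0,0,0,0.034,1],
    [0.0215,-0.0445,0,0,0,0.034,1],
    [0.0215,-0.0445,0,0,0,0.034,1],
    [0.0215,-0.0445,0,0,0,0.034,1],
    [0.0215,-0.0445,0,0,0,0.034,1]
  ]
}}

```text
t: 1.1
eef_pos: [0.4618, 0.1814, 0.2532]
tool_rot: [-0.0, 0.016, 1.0, 0.0]
contact_force: [0.9, 0.2, 0.4]
gripper_width: 0.999
grasp_force: 0.0
```

Emit:
{"name": "jog_arm", "arguments": {
  "deltas": [
    [0.021,-0.045,0,0,0,0,1],
    [0.021,-0.045,0,0,0,0,1],
    [0.021,-0.045,0,0,0,0,1],
    [0.021,-0.045,0,0,0,0,1],
    [0.021,-0.045,0,0,0,0,1],
    [0.021,-0.045,0,0,0,0,1],
    [0.021,-0.045,0,0,0,0,1],
    [0,0,0,0,0,0,1],
    [0,0,0,0,0,0,1]
  ]
}}

```text
t: 2.0
eef_pos: [0.6082, -0.1331, 0.2526]
tool_rot: [-0.001, 0.018, 1.0, -0.0]
contact_force: [0.8, -0.4, 1.3]
gripper_width: 0.998
grasp_force: 0.0
```

Emit:
{"name": "jog_arm", "arguments": {
  "deltas": [
    [0.001,-0.002,-0.04,0,0,0,1],
    [0,0,-0.04,0,0,0,1],
    [0,0,-0.03,0,0,0,1],
    [0,0,-0.018,0,0,0,1],
    [0,0,0,0,0,0,1],
    [0,0,0,0,0,0,0],
    [0,0,0,0,0,0,0],
    [0,0,0,0,0,0,0],
    [0,0,0,0,0,0,0],
    [0,0,0,0,0,0,0]
  ],
  "newtons": 40
}}

```text
t: 3.0
eef_pos: [0.6098, -0.1338, 0.1261]
tool_rot: [0.001, 0.017, 1.0, -0.0]
contact_force: [-2.9, 1.6, 11.3]
gripper_width: 0.157
grasp_force: 42.8
```

Emit:
{"name": "jog_arm", "arguments": {
  "deltas": [
    [0.0005,0.015,0,0,0,0,0],
    [0.0005,0.015,0,0,0,0,0],
    [0.0005,0.015,0,0,0,0,0],
    [0.0005,0.015,0,0,0,0,0],
    [0.0005,0.015,0,0,0,0,0],
    [0,0.005,0,0,0,0,0],
    [0,0,0,0,0,0,0]
  ]
}}

```text
t: 3.7
eef_pos: [0.6126, -0.0506, 0.1261]
tool_rot: [0.001, 0.016, 1.0, 0.001]
contact_force: [-0.6, 2.6, 6.3]
gripper_width: 0.157
grasp_force: 41.8
```

Emit:
{"name": "jog_arm", "arguments": {
  "deltas": [
    [0,0.002,0,0,0,0,0],
    [0,0.002,0,0,0,0,0],
    [0,0.002,0,0,0,0,0],
    [0,0.002,0,0,0,0,0],
    [0,0,0,0,0,0,0],
    [0,0,0,0,0,0,0]
  ]
}}

```text
t: 4.3
eef_pos: [0.6128, -0.0467, 0.1261]
tool_rot: [0.001, 0.017, 1.0, -0.001]
contact_force: [0.7, -5.9, 4.5]
gripper_width: 0.158
grasp_force: 41.6
```

Emit:
{"name": "jog_arm", "arguments": {
  "deltas": [
    [0,0.002,0,0,0,0,0],
    [0,0.002,0,0,0,0,0],
    [0,0,0,0,0,0,0],
    [0,0,0,0,0,0,0]
  ]
}}

```text
t: 4.7
eef_pos: [0.6128, -0.0465, 0.1261]
tool_rot: [0.001, 0.019, 1.0, -0.003]
contact_force: [1.8, -13.8, 2.4]
gripper_width: 0.158
grasp_force: 41.4
```

Emit:
{"name": "jog_arm", "arguments": {
  "deltas": [
    [0,-0.004,0,0,0,0,0],
    [0,0,0,0,0,0,1],
    [0,0,0,0,0,0,1],
    [0,0,0,0,0,0,1],
    [0,0,0,0,0,0,1],
    [0,0,0.04,0,0,0,1],
    [0,0,0.04,0,0,0,1],
    [0,0,0.04,0,0,0,1],
    [0,0,0,0,0,0,1]
  ]
}}

```text
t: 5.6
eef_pos: [0.6152, -0.0458, 0.2513]
tool_rot: [0.005, 0.017, 1.0, 0.0]
contact_force: [0.7, 0.1, -0.1]
gripper_width: 0.999
grasp_force: 0.0
```

Emit:
{"name": "jog_arm", "arguments": {
  "deltas": [
    [-0.015,0.009,0,0,0,-0.14,1],
    [-0.015,0.009,0,0,0,-0.14,1],
    [-0.015,0.009,0,0,0,-0.14,1],
    [-0.015,0.009,0,0,0,-0.14,1],
    [-0.015,0.009,0,0,0,-0.14,1],
    [-0.015,0.009,0,0,0,-0.14,1],
    [-0.015,0.009,0,0,0,-0.14,1],
    [-0.015,0.009,0,0,0,-0.14,1],
    [-0.015,0.009,0,0,0,-0.14,1],
    [-0.015,0.009,0,0,0,-0.14,1]
  ]
}}

```text
t: 6.6
eef_pos: [0.4609, 0.045, 0.2447]
tool_rot: [-0.0, 0.659, 0.752, -0.0]
contact_force: [-0.1, 0.6, 0.6]
gripper_width: 1.001
grasp_force: 0.0
```

Emit:
{"name": "jog_arm", "arguments": {
  "deltas": [
    [0,0,0,0,0,-0.14,1],
    [0,0,0,0,0,-0.14,1],
    [0,0,0,0,0,-0.14,1],
    [0,0,0,0,0,-0.105,1],
    [0,0,0,0,0,0,1]
  ]
}}

```text
t: 7.1
eef_pos: [0.4616, 0.0446, 0.2449]
tool_rot: [-0.0, 0.83, 0.557, -0.0]
contact_force: [-0.3, 0.1, 0.7]
gripper_width: 1.003
grasp_force: 0.0
```

```bash
python3 - <<'E'
from station import bot
from h import *
o=bot.get_obs(); print(o['t'],o['q'],o['eef_pos'],o['tool_rot'])
for n in('scene','top'):
    c=bot.read_camera(n); np.savez(f'{n}1.npz',**c)
s=cam('scene',1)['img'];t=cam('top',1)['img']
a=cv2.resize(s[110:280,220:445,::-1],(394,298));b=cv2.resize(t[130:300,215:440,::-1],(394,298))
cv2.imwrite('pics/both1.png',cv2.resize(np.hstack([a,b]),(788,298)))
E
```

```text
7.1 [-0.81093092  0.14286375  0.64673588  2.08339974 -0.10576987  0.94724541
 -0.49561287] [0.46157133 0.04462412 0.24485384] [-9.93357979e-05  8.30293745e-01  5.57325917e-01 -3.31362281e-04]
```

View pics/both1.png

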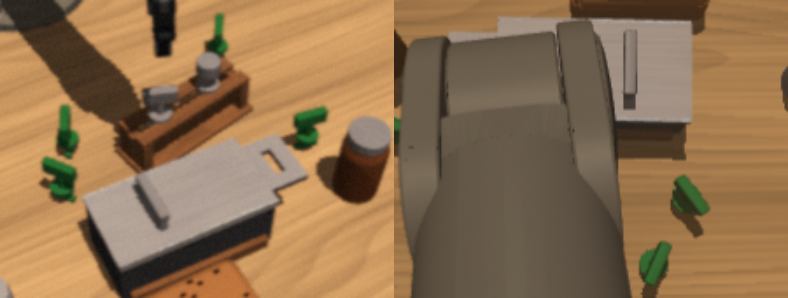

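The lid is shut and the slot shows clear through at (273,155) in the left half. The key still hangs at (160,103), untouched. The gripper is above it, so I'm descending to grip.

Emit:
{"name": "jog_arm", "arguments": {
  "deltas": [
    [-0.004,0.0015,-0.04,0,0,0,1],
    [0,0,-0.04,0,0,0,1],
    [0,0,-0.03,0,0,0,1],
    [0,0,-0.02,0,0,0,1],
    [0,0,0,0,0,0,1],
    [0,0,0,0,0,0,1]
  ]
}}

```text
t: 7.8
eef_pos: [0.4581, 0.0457, 0.1155]
tool_rot: [0.0, 0.83, 0.558, -0.0]
contact_force: [-0.0, -0.1, -0.2]
gripper_width: 0.999
grasp_force: 0.0
```

Emit:
{"name": "jog_arm", "arguments": {
  "deltas": [
    [0,0,0,0,0,0,0.5],
    [0,0,0,0,0,0,0.3],
    [0,0,0,0,0,0,0],
    [0,0,0,0,0,0,0],
    [0,0,0,0,0,0,0],
    [0,0,0,0,0,0,0],
    [0,0,0,0,0,0,0]
  ],
  "newtons": 30
}}

```text
t: 8.5
eef_pos: [0.4575, 0.0459, 0.1152]
tool_rot: [-0.0, 0.83, 0.558, -0.0]
contact_force: [-1.2, 0.7, -0.8]
gripper_width: 0.156
grasp_force: 33.4
```

Emit:
{"name": "jog_arm", "arguments": {
  "deltas": [
    [0,0,0,0,0,0,0],
    [0,0,0,0,0,0.1,0],
    [0,0,0,0,0,0.1,0],
    [0,0,0,0,0,0.1,0],
    [0,0,0,0,0,0.1,0],
    [0,0,0,0,0,0.1,0],
    [0,0,0,0,0,0.1,0],
    [0,0,0,0,0,0,0],
    [0,0,0,0,0,0,0]
  ],
  "newtons": 60
}}

```text
t: 9.4
eef_pos: [0.4575, 0.0453, 0.1151]
tool_rot: [-0.0, 0.63, 0.777, -0.001]
contact_force: [-1.4, -1.8, -1.7]
gripper_width: 0.149
grasp_force: 63.4
```

Emit:
{"name": "jog_arm", "arguments": {
  "deltas": [
    [0,0,0.003,0,0,0,0],
    [0,0,0.002,0,0,0,0],
    [0,0,0.002,0,0,0,0],
    [0,0,0.002,0,0,0,0],
    [0,0,0,0,0,0,0]
  ]
}}

```text
t: 9.9
eef_pos: [0.4575, 0.046, 0.1245]
tool_rot: [-0.0, 0.628, 0.778, -0.0]
contact_force: [-5.4, -0.0, 2.2]
gripper_width: 0.145
grasp_force: 64.1
```

Emit:
{"name": "jog_arm", "arguments": {
  "deltas": [
    [-0.0005,0,0.003,0,0,0,0],
    [0,0,0.003,0,0,0,0],
    [0,0,0,0,0,0,0]
  ]
}}

```text
t: 10.2
eef_pos: [0.4575, 0.0459, 0.1307]
tool_rot: [-0.0, 0.628, 0.778, 0.0]
contact_force: [-4.4, -1.1, 1.8]
gripper_width: 0.153
grasp_force: 63.9
```

Emit:
{"name": "jog_arm", "arguments": {
  "deltas": [
    [0,0,0.004,0,0,0,0],
    [0,0,0.006,0,0,0,0],
    [0,0,0.01,0,0,0,0],
    [0,0,0.02,0,0,0,0],
    [0,0,0.03,0,0,0,0],
    [0,0,0.02,0,0,0,0],
    [0,0,0,0,0,0,0]
  ]
}}

```text
t: 10.9
eef_pos: [0.4605, 0.0464, 0.2241]
tool_rot: [0.002, 0.628, 0.778, 0.004]
contact_force: [-0.1, 0.3, -1.2]
gripper_width: 0.151
grasp_force: 63.6
```

Emit:
{"name": "jog_arm", "arguments": {
  "deltas": [
    [0.0158,0.0083,0,0,0,0.13,0],
    [0.0158,0.0083,0,0,0,0.13,0],
    [0.0158,0.0083,0,0,0,0.13,0],
    [0.0158,0.0083,0,0,0,0.13,0],
    [0.0158,0.0083,0,0,0,0.13,0],
    [0.0158,0.0083,0,0,0,0.13,0],
    [0.0158,0.0083,0,0,0,0.13,0],
    [0.0158,0.0083,0,0,0,0.13,0],
    [0.0158,0.0083,0,0,0,0.13,0],
    [0.0158,0.0083,0,0,0,0.13,0]
  ]
}}

```text
t: 11.9
eef_pos: [0.6164, 0.1294, 0.22]
tool_rot: [0.0, 0.027, 1.0, 0.0]
contact_force: [0.6, -0.1, -1.1]
gripper_width: 0.153
grasp_force: 63.5
```

Emit:
{"name": "jog_arm", "arguments": {
  "deltas": [
    [0,0,-0.02,0,0,0.025,0],
    [0,0,-0.02,0,0,0,0],
    [0,0,-0.01,0,0,0,0],
    [0,0,0,0,0,0,0],
    [0,0,0,0,0,0,0]
  ]
}}

```text
t: 12.4
eef_pos: [0.6158, 0.1289, 0.1707]
tool_rot: [0.0, 0.017, 1.0, 0.0]
contact_force: [-0.2, 0.5, -0.7]
gripper_width: 0.151
grasp_force: 63.5
```

```bash
python3 - <<'E'
from station import bot
from h import *
o=bot.get_obs(); print(o['t'],o['eef_pos'],o['tool_rot'],o['contact_force'])
for n in('scene','top'):
    c=bot.read_camera(n); np.savez(f'{n}2.npz',**c)
    if n=='scene': cv2.imwrite('pics/s2.png',cv2.resize(c['img'][120:230,320:460,::-1],None,fx=5,fy=5,interpolation=cv2.INTER_CUBIC))
E
```

```text
12.4 [0.61582445 0.12894295 0.17073287] [3.00514490e-04 1.69625953e-02 9.99856079e-01 3.35375023e-05] [-0.22726103  0.45365597 -0.66397785]
```

View pics/s2.png

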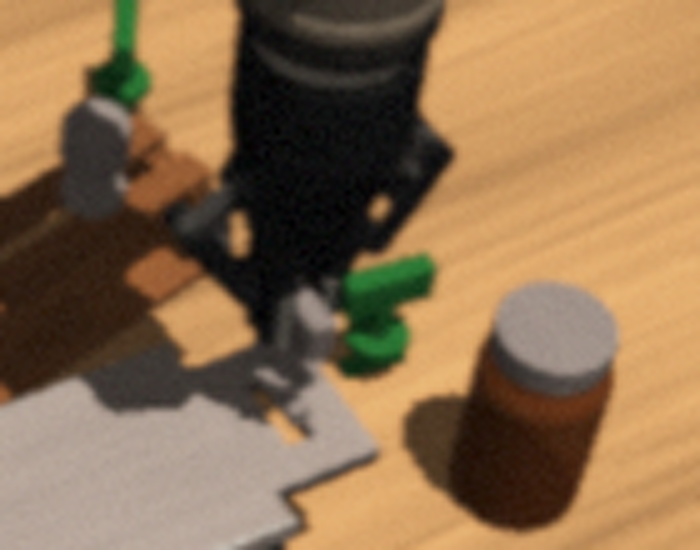

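The scene view shows the key upright in the jaws over the slot, with the bar's end face at crop (320,325) and the head's end near (295,405) beside the slot (285,420). I'll compare these with the projected expectation.

```bash
python3 - <<'E'
from h import *
s=cam('scene',2); f=lambda P:np.round((proj(s,P)-[320,120]+.5)*5-.5).tolist()
u=np.array([1,-.033,0]);v=np.array([.033,1,0]);c=np.array([.6158,.1289,.1257])
K=lambda x,y,z:c+u*x/1e3+v*y/1e3+[0,0,z/1e3]
print('bar end',f([K(25,-7,52),K(25,7,52),K(25,7,28),K(25,-7,28)]))
print('head end',f([K(18,-5,-14),K(18,5,-14),K(18,5,-22),K(18,-5,-22)]))
print('slot', f([np.array([.618,.1285,.094])+u*a+v*b for a,b in((-.0205,-.007),(-.0205,.007),(.0205,.007),(.0205,-.007))]))
im=cv2.resize(s['img'][180:212,366:394,::-1],None,fx=20,fy=20,interpolation=cv2.INTER_CUBIC)[:600]
cv2.imwrite('pics/s2b.png',cv2.convertScaleAbs(im,alpha=1.3,beta=10))
E
```

```text
bar end [[313.0, 331.0], [341.0, 320.0], [334.0, 356.0], [307.0, 367.0]]
head end [[293.0, 415.0], [311.0, 407.0], [310.0, 418.0], [291.0, 426.0]]
slot [[244.0, 386.0], [270.0, 376.0], [316.0, 437.0], [290.0, 448.0]]
```

View pics/s2b.png

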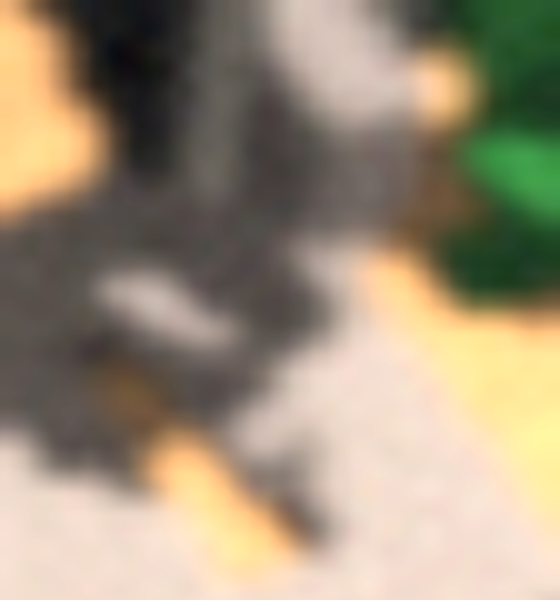

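The image matches the projection to within about 1 px: bar end, head end and slot are all where expected. Next I centre by +2 mm in x and descend gently.

Emit:
{"name": "jog_arm", "arguments": {
  "deltas": [
    [0.0022,0,0,0,0,0,0],
    [0,0,-0.004,0,0,0,0],
    [0,0,-0.004,0,0,0,0],
    [0,0,-0.003,0,0,0,0],
    [0,0,-0.003,0,0,0,0],
    [0,0,0,0,0,0,0],
    [0,0,0,0,0,0,0]
  ]
}}

```text
t: 13.2
eef_pos: [0.6176, 0.1289, 0.1562]
tool_rot: [-0.0, 0.017, 1.0, -0.0]
contact_force: [-0.7, -0.1, -2.1]
gripper_width: 0.152
grasp_force: 63.5
```

Emit:
{"name": "jog_arm", "arguments": {
  "deltas": [
    [0,0,-0.003,0,0,0,0],
    [0,0,-0.003,0,0,0,0],
    [0,0,-0.003,0,0,0,0],
    [0,0,-0.003,0,0,0,0],
    [0,0,-0.002,0,0,0,0],
    [0,0,0,0,0,0,0],
    [0,0,0,0,0,0,0]
  ]
}}

```text
t: 13.9
eef_pos: [0.6177, 0.1289, 0.1423]
tool_rot: [-0.0, 0.017, 1.0, 0.0]
contact_force: [-0.1, 0.0, -1.3]
gripper_width: 0.154
grasp_force: 63.5
```

Emit:
{"name": "jog_arm", "arguments": {
  "deltas": [
    [0,0,-0.001,0,0,0,0],
    [0,0,-0.001,0,0,0,0],
    [0,0,-0.001,0,0,0,0],
    [0,0,-0.001,0,0,0,0],
    [0,0,0,0,0,0,0],
    [0,0,0,0,0,0,0]
  ]
}}

```text
t: 14.5
eef_pos: [0.6178, 0.1289, 0.1389]
tool_rot: [0.0, 0.017, 1.0, 0.0]
contact_force: [-2.2, -0.4, 4.7]
gripper_width: 0.156
grasp_force: 64.2
```

Contact came at TCP z 0.139, which puts the collar on the lid. I'll hold briefly, then turn the key -90°.

Emit:
{"name": "jog_arm", "arguments": {
  "deltas": [
    [0,0,0,0,0,0,0],
    [0,0,0.0005,0,0,-0.12,0],
    [0,0,0,0,0,-0.12,0],
    [0,0,0,0,0,-0.12,0],
    [0,0,0,0,0,-0.12,0],
    [0,0,0,0,0,-0.12,0],
    [0,0,0,0,0,-0.12,0],
    [0,0,0,0,0,0,0]
  ]
}}

```text
t: 15.3
eef_pos: [0.6179, 0.1295, 0.1389]
tool_rot: [0.0, 0.368, 0.93, 0.0]
contact_force: [-0.3, 1.5, 2.2]
gripper_width: 0.151
grasp_force: 64.0
```

Emit:
{"name": "jog_arm", "arguments": {
  "deltas": [
    [0,0,0,0,0,-0.12,0],
    [0,0,0,0,0,-0.12,0],
    [0,0,0,0,0,-0.12,0],
    [0,0,0,0,0,-0.12,0],
    [0,0,0,0,0,-0.12,0],
    [0,0,0,0,0,-0.12,0],
    [0,0,0,0,0,-0.13,0],
    [0,0,0,0,0,0,0],
    [0,0,0,0,0,0,0]
  ]
}}

```text
t: 16.2
eef_pos: [0.6181, 0.129, 0.1389]
tool_rot: [0.0, 0.717, 0.697, 0.0]
contact_force: [0.5, 0.7, 1.3]
gripper_width: 0.155
grasp_force: 63.9
```

Emit:
{"name": "jog_arm", "arguments": {
  "deltas": [
    [0,0,0,0,0,0,0.25],
    [0,0,0,0,0,0,0.4],
    [0,0,0,0,0,0,0.7],
    [0,0,0,0,0,0,0.9],
    [0,0,0,0,0,0,0.9],
    [0,0,0,0,0,0,0.9]
  ],
  "newtons": 20
}}

```text
t: 16.8
eef_pos: [0.6176, 0.1289, 0.1388]
tool_rot: [-0.0, 0.719, 0.695, -0.0]
contact_force: [-0.2, 0.8, -0.7]
gripper_width: 0.901
grasp_force: 0.0
```

Emit:
{"name": "jog_arm", "arguments": {
  "deltas": [
    [0,0,0.01,0,0,0,0.9],
    [0,0,0.02,0,0,0,0.9],
    [0,0,0.04,0,0,0,0.9],
    [0,0,0.04,0,0,0,0.9],
    [-0.03,0.02,0.03,0,0,0,0.9],
    [-0.04,0.02,0.02,0,0,0,0.9],
    [-0.04,0.02,0,0,0,0,0.9],
    [-0.04,0.02,0,0,0,0,0.9],
    [0,0,0,0,0,0,0.9],
    [0,0,0,0,0,0,0.9]
  ]
}}

```text
t: 17.8
eef_pos: [0.4671, 0.2096, 0.2997]
tool_rot: [-0.0, 0.718, 0.696, 0.001]
contact_force: [0.5, -0.0, 1.2]
gripper_width: 0.897
grasp_force: 0.0
```

```bash
python3 - <<'E'
from station import bot
from h import *
o=bot.get_obs(); print(o['t'],o['eef_pos'],o['contact_force'])
c={n:bot.read_camera(n) for n in('scene','top')}
s=c['scene']; a=cv2.resize(s['img'][110:280,220:445,::-1],None,fx=2.2,fy=2.2,interpolation=cv2.INTER_CUBIC)
b=cv2.resize(s['img'][165:225,355:415,::-1],(300,300),interpolation=cv2.INTER_CUBIC)
b=cv2.copyMakeBorder(b,0,a.shape[0]-300,0,0,cv2.BORDER_CONSTANT); cv2.imwrite('pics/end.png',np.hstack([a,b]))
u=np.array([.033,1,0]);v=np.array([1,-.033,0])
P=[np.array([.618,.129,.146])+u*i+v*j for i,j in((.025,.007),(.025,-.007),(-.025,-.007),(-.025,.007))]
print('expected bar top in inset',np.round((proj(s,P)-[355,165])*5+[a.shape[1],0]))
E
```

```text
17.8 [0.46714188 0.20957643 0.2996886 ] [ 0.52476322 -0.01193702  1.15364733]
expected bar top in inset [[666. 102.]
 [649.  81.]
 [553. 119.]
 [569. 140.]]
```

View pics/end.png

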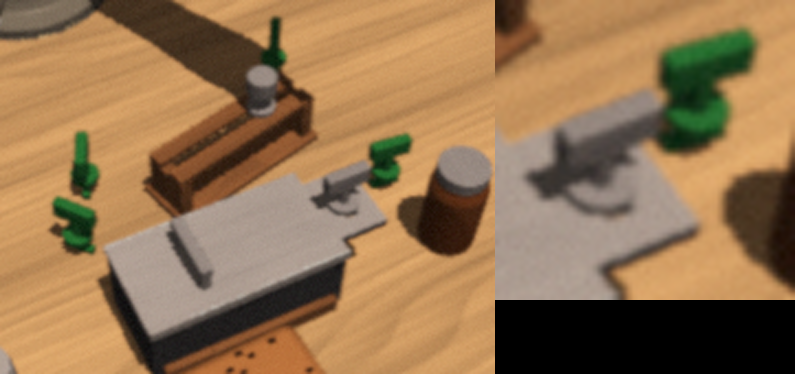

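The key stands upright with its collar on the lid. Its bar top spans inset (555–665, 88–140), where projected, and lies along the tin. The lid is shut, the knob key still hangs at (262,90), and the jar is in place. Handing in.

```bash
python3 -c "
from station import bot
print(bot.hand_in())"
```

```text
the job is handed in; nothing more can be done
None
```

I handed the job in at about 18 s (no verdict came back): the lid is shut, and the bar-handled key stands upright in the slot, turned a quarter turn to lock and released, with the knob key and jar undisturbed in the last picture, which did not fully show the shaker and loaf.

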